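Take the nearly used-up film roll off its spindle

TASK

One of the three rolls of sealing film on the spindle stand is nearly used up: the thinnest one. Slide it straight up off its spindle and gently set it down, standing upright on its end, on the floor of the shallow white tray beside the bare core. Leave the bare core and the other two rolls in place and disturb nothing else on the bench.

Things in the scene. Friction and masses are not known exactly. Their poses are not given: they have to be found in the camera images.
- thin_roll: Roll of off-white sealing film wound on a brown cardboard core, standing upright on one of the stand's three spindles (any of them). Outer diameter 44 mm, height 60 mm, bore 28 mm (3 mm play all round the spindle). Origin: centre of its underside; z is its axis, upwards. This is the nearly used-up roll, the thinnest of the three; about 60 to 110 g. Pinch it from above across its outside.
- half_roll: Roll of off-white sealing film wound on a brown cardboard core, standing upright on one of the stand's three spindles (any of them). Outer diameter 62 mm, height 60 mm, bore 28 mm (3 mm play all round the spindle). Origin: centre of its underside; z is its axis, upwards. Half-used; stays on its spindle.
- full_roll: Roll of off-white sealing film wound on a brown cardboard core, standing upright on one of the stand's three spindles (any of them). Outer diameter 76 mm, height 60 mm, bore 28 mm (3 mm play all round the spindle). Origin: centre of its underside; z is its axis, upwards. The fullest; stays on its spindle.
- roll_stand: Fixed roll stand: an aluminium plate 110 x 320 x 20 mm (x, y, z) carrying three steel spindles 22 mm in diameter in a row along its y, at y = -110, 0 and +110 mm. They rise 75 mm above the plate (tips 95 mm above the bench, slightly tapered), so 15 mm stand out above a roll. The rolls rest on the plate's top, 20 mm above the bench. Origin: centre of the plate's underside.
- spindle0_tip (a point): Tip of the stand's spindle at y = -110 mm, on its axis, 95 mm above the bench.
- spindle1_tip (a point): Tip of the stand's middle spindle.
- spindle2_tip (a point): Tip of the stand's spindle at y = +110 mm.
- tray: Fixed shallow white plastic tray, open on top, 160 x 200 x 30 mm outside (x, y, z), walls and floor 4 mm thick. Origin: centre of its underside; the inner floor is 4 mm above it. It is on the other side of the bench from the stand, left or right.
- bare_core: Bare cardboard core already standing in the tray, near the end of the tray at its +y: tube 33 mm outer diameter, 60 mm high, 30 g. Origin: centre of its underside. Stays standing where it is.
- beaker_a: Glass beaker, 68 mm diameter, 95 mm high; bystander. Origin: centre of underside.
- beaker_b: Second such glass beaker; bystander.
- jar: Small amber jar, 52 mm diameter, 60 mm high, close in front of the tray (at its -x); bystander. Origin: centre of underside.
- flask: Glass volumetric flask, 80 mm diameter, 145 mm high; bystander. Origin: centre of underside.
- tip_box: Grey box 85 x 120 x 60 mm; bystander. Origin: centre of underside.
- reagent: White plastic bottle, 74 mm diameter, 130 mm high; bystander. Origin: centre of underside.
Mind the look-alikes: they are no part of the job. What is shaped like the bare_core but pink or turquoise is not meant.

How it is judged:
On the way:
1. the thin roll has been slid up off its spindle: its underside is above the spindle's tip (height (world z) of thin_roll above 0.095 m), for 0.05 s.
At the end, for the whole second after the job is handed in: The thin roll stands upright (within 0.15 rad) on the tray's floor (underside within 10 mm of the tray's underside), inside its walls, at rest; the bare core still stands; the other two rolls are still fully down on their spindles (x of thin_roll in the frame of tray between -0.075 and 0.075 m and y of thin_roll in the frame of tray between -0.095 and 0.095 m and z of thin_roll in the frame of tray below 0.01 m and angle between thin_roll's own z axis and vertical below 0.15 rad and linear speed of thin_roll below 0.02 m/s and angle between bare_core's own z axis and vertical below 0.2 rad and (horizontal distance between half_roll and spindle0_tip below 0.008 m or horizontal distance between half_roll and spindle1_tip below 0.008 m or horizontal distance between half_roll and spindle2_tip below 0.008 m) and z of each of half_roll, full_roll in the frame of roll_stand below 0.026 m and (horizontal distance between full_roll and spindle0_tip below 0.008 m or horizontal distance between full_roll and spindle1_tip below 0.008 m or horizontal distance between full_roll and spindle2_tip below 0.008 m)); the robot touches nothing.
It fails at once if the thin roll is let fall: off its spindle, untouched by anything, with its underside more than 35 mm above the bench (horizontal distance between thin_roll and spindle0_tip above 0.04 m and horizontal distance between thin_roll and spindle1_tip above 0.04 m and horizontal distance between thin_roll and spindle2_tip above 0.04 m and height (world z) of thin_roll above 0.035 m and contact force between thin_roll and anything else below 0.01 N).
It fails at once if another roll is lifted more than 15 mm or moved as far (distance of any of half_roll, full_roll from where it was at the start of the episode above 0.015 m).
It fails at once if the bare core in the tray is pushed more than 30 mm or knocked over (distance of bare_core from where it was at the start of the episode above 0.03 m or angle between bare_core's own z axis and vertical above 0.5 rad).
It fails at once if a bystander (beaker, jar, flask, box, bottle) is moved more than 20 mm (distance of any of beaker_a, beaker_b, jar, flask, tip_box, reagent from where it was at the start of the episode above 0.02 m).
It also fails if it takes over 42 s, if anything falls off the work surface, if the arm or the gripper's body presses on something with over 40 N, if the wrist force passes 120 N, or if a joint passes its speed limit or range.

ROBOT

A 7-joint arm with a two-finger parallel gripper is mounted at the origin on the work surface. World frame = base frame: x ahead of the robot, y to its left, z up, the work surface at z = 0. Lengths are in m, angles in rad, forces in N, time in s.
With the tool pointing down it reaches from about 0.425 to 0.925 m from the base axis. Payload 6.8 kg.
Tool frame: the origin (TCP) lies on the front face of the gripper's body, between the roots of the fingers; the fingertips stand 73 mm ahead of it and the grasp point (between the pads) lies 54 mm ahead of it (env.nose_length is the distance from the TCP to the fingertips, in m); z points along the fingers, y is the line along which they close (so a half turn about z gives the same grasp; the last joint's range is limited). The gripper opens to 85 mm and grips with 20 to 120 N. Pads are 22 mm wide; open, the fingers measure 114 mm over their backs; the gripper's body (76 mm by 85 mm) begins 54 mm behind the grasp point. The pads swing forward as they close: fully open they stand 13 mm farther back than shut.
Start: joints at [1.005, 0.477, 0.022, 1.555, -0.011, 1.109, -0.083], TCP at [0.298, -0.606, 0.304] pointing down, gripper open.
Joint ranges: [-2.96, 2.96], [-0.34, 2.1], [-1.41, 1.46], [0.24, 2.44], [-1.37, 4.51], [0.17, 1.92], [-2.96, 2.96]. Speed limits (rad/s): [2.39, 2.39, 3.14, 3.14, 3.14, 3.14, 3.14].

INTERFACE

Orientations are given as a unit quaternion [w, x, y, z].
In Python, from cell import env, kin, camera, calibration, job gives the robot as it stands. The module is installed in compiled form; this text tells all that it offers. Calls block until the motion is done:
- env.reach(position, orientation): joint-space move of the TCP to a pose.
- env.movel(position, velocity=0.15, rot=None, stop_force=None): straight line of the TCP; rot=None keeps the orientation; velocity is the mean speed in m/s. With stop_force (N) it stops when the force on the tool has changed by that much, and returns True; else False.
- env.goto_joints(angles): joint-space move.
- env.grip(opening, f_grip=None): finger opening in m; f_grip is the grip in N (None keeps the last); returns when the fingers have stopped.
- env.dwell(seconds).
- kin.inverse_kinematics(position, orientation): joint angles nearest the present ones, or None.
- env.get_state(): the state.
- camera(name): name is "side" or "top" or "wrist"; returns (picture, depth): 384x512x3 uint8, blue, green, red; 384x512 float32, m along the optical axis (not along the pixel's ray), 0 where there is no reading.
- calibration(name): a dict with "fx", "fy", "cx", "cy" (pixels), "k1" (the pictures are not rectified: a ray, as slopes to the right and down, at radius r is drawn at 1 + k1 r^2 times it, then the intrinsics apply), "rvec" (rotation vector, rad) and "tvec" (3), from world to camera coordinates, as OpenCV has them. Camera axes: x right, y down, z forward; pixel columns grow to the right and rows downward; lengths in m; the calibration is good to about 2 mm. A picture is of the moment at which its call begins: read the wrist's pose just before it. calibration takes no time and is no camera call; for the wrist camera it gives the pose at the moment of the call.
A pose or a line that the arm cannot do raises env.PlanningError and nothing moves.
- job.job_done(): hands the job in; it is judged then, once.
The state is a dict: "time": time; "qpos": joint angles; "joint_velocities": joint speeds; "joint_torque": joint torques, N m; "tcp_pos": TCP position; "orientation": TCP orientation; "force": force on the tool from outside, world axes, zero at the start; "torque": the same for the moment, N m; "opening": finger opening in m; "gripper_force": force on a finger pad.
Only numpy, scipy, OpenCV 4.12 (cv2) and the standard library are available. Lean on these libraries where they do the work, as an engineer would, in place of code of your own. Each camera call takes 0.05 s, during which the arm holds its last target. There are 200 camera calls.

## Working session

There is one attempt and no reset: what is moved stays moved. The work goes in short steps, each a Python script; the robot and the scene stay as the last script left them, time stands still between calls to the robot, and variables do not carry over. Pictures are saved under pics/ and viewed, at most 10 in all, crops included, and the job is handed in when it is done.

```bash
mkdir -p pics; cat > h.py <<'E'
import numpy as np, cv2
from cell import env, kin, camera, calibration, job
def cloud(name):
    c=calibration(name); im,d=camera(name)
    K=np.array([[c["fx"],0,c["cx"]],[0,c["fy"],c["cy"]],[0,0,1.]])
    v,u=np.mgrid[:384,:512]
    p=cv2.undistortPoints(np.stack([u,v],-1).reshape(-1,1,2).astype(np.float64),K,np.array([c["k1"],0,0,0,0.])).reshape(384,512,2)
    R=cv2.Rodrigues(np.array(c["rvec"],float))[0]; t=np.array(c["tvec"],float).ravel()
    P=np.dstack([p*d[...,None],d])
    W=(P-t)@R
    W[d==0]=np.nan
    return im,W
E
python3 - <<'E'
from h import *
for n in("top","side"):
    im,W=cloud(n); cv2.imwrite(f"pics/{n}.png",im); np.savez(f"{n}.npz",im=im,W=W)
    c=calibration(n); print(n,c)
print(env.get_state()["orientation"],env.get_state()["time"])
E
```

```text
top {'fx': 354.16159805792824, 'fy': 354.16159805792824, 'cx': 251.24000372786483, 'cy': 189.98169869884077, 'k1': -0.06489481505995702, 'rvec': array([ 2.13310858, -2.16625006,  0.1658458 ]), 'tvec': array([0.03731161, 0.57396707, 0.96241353])}
side {'fx': 379.3093838650587, 'fy': 379.3093838650587, 'cx': 259.67839350016664, 'cy': 188.87088662469276, 'k1': -0.033374812987784566, 'rvec': array([ 0.72391777, -2.64225909,  1.08588032]), 'tvec': array([0.51911792, 0.25294417, 0.88519648])}
[-7.76284300e-04  9.73908234e-01  2.26940737e-01 -2.28039785e-04] 0.1
```

View pics/top.png

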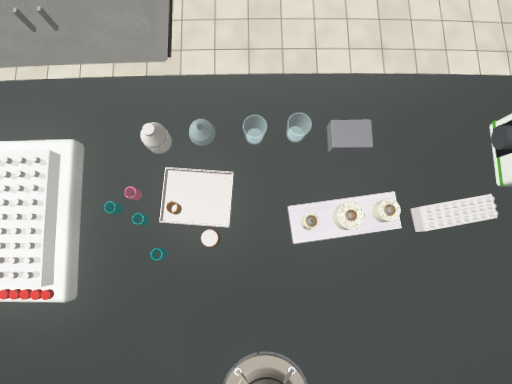

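View pics/side.png

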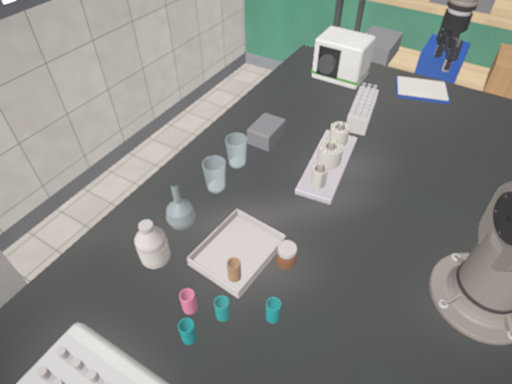

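The top view shows the stand at about (345,217), with rolls at (311,221), (350,215) and (389,210). The left one looks thinnest. The tray is centred at about (197,197), with the bare core at (174,208) and the jar at (209,238). Next I measure them.

```bash
cat > m.py <<'E'
from h import *
D=np.load("top.npz"); im,W=D["im"].astype(int),D["W"]; S=np.load("side.npz")["W"]
for n,(u,v) in dict(bench=(260,300),r0=(311,221),r1=(350,215),r2=(389,210),core=(174,208),jar=(209,238),tray=(200,185),base=(265,350)).items(): print(n,W[v,u].round(3))
for n,(u,v) in dict(r0=(311,221),r1=(350,215),r2=(389,210)).items():
    for nm,A in(("top",W),("side",S)):
        c=W[v,u][:2].copy()
        near=np.hypot(*(A[...,:2]-c).transpose(2,0,1))<.055
        for lo,hi in((.07,.087),(.088,.105)):
            m=near&(A[...,2]>lo)&(A[...,2]<hi); p=A[m]
            if len(p)>4:
                q,r=cv2.minEnclosingCircle(p[:,:2].astype(np.float32)); print(n,nm,lo,len(p),np.round(q,4),round(r,4),p[:,2].mean().round(4))
def rect(m,nm):
    p=W[m][:,:2].astype(np.float32); r=cv2.minAreaRect(p); print(nm,len(p),np.round(r[0],4),np.round(r[1],4),round(r[2],1))
X,Y,Z=W.transpose(2,0,1)
v,u=np.mgrid[:384,:512]
rect((Z>.012)&(Z<.028)&(u>280)&(u<406)&(v>185)&(v<248)&(im.min(-1)>120),"plate")
t=(u>155)&(u<240)&(v>160)&(v<232)
rect(t&(Z>.022)&(Z<.036)&(im.min(-1)>90),"trayrim")
rect(t&(Z>-.002)&(Z<.012)&(im.min(-1)>150),"trayfloor")
p=W[t&(Z>.05)&(Z<.07)]; print("core",len(p),p.mean(0),cv2.minEnclosingCircle(p[:,:2].astype(np.float32)))
# obstacles: high things anywhere in the workspace
hi=((Z>.045)&(u>90)&(u<405)&(v>100)&(v<265)).astype(np.uint8)
k,_,st,_=cv2.connectedComponentsWithStats(hi)
L=_ ;lab=cv2.connectedComponents(hi)[1]
for i in range(1,k):
    q=W[lab==i]
    if len(q)>15: print(len(q),q[:,:2].min(0).round(3),q[:,:2].max(0).round(3),q[:,2].max().round(3))
E
python3 m.py
python3 - <<'E'
import cv2
i=cv2.imread("pics/top.png")[155:260,150:410]
cv2.imwrite("pics/crop.png",cv2.resize(i,None,fx=3,fy=3,interpolation=2))
E
```

```text
bench [0.264 0.008 0.002]
r0 [ 0.485 -0.142  0.019]
r1 [ 0.495 -0.234  0.096]
r2 [ 0.507 -0.343  0.092]
core [0.53  0.254 0.006]
jar [0.441 0.146 0.061]
tray [0.597 0.179 0.003]
base [ 0.125 -0.003 -0.002]
r0 top 0.07 142 [ 0.4833 -0.1332] 0.0224 0.0795
r0 top 0.088 33 [ 0.4831 -0.1327] 0.0105 0.0914
r0 side 0.07 127 [ 0.4817 -0.1313] 0.0228 0.0779
r0 side 0.088 23 [ 0.4808 -0.1296] 0.0104 0.0908
r1 top 0.07 566 [ 0.4975 -0.2408] 0.0385 0.0798
r1 top 0.088 33 [ 0.4966 -0.2394] 0.0102 0.0921
r1 side 0.07 341 [ 0.4949 -0.2399] 0.041 0.0788
r1 side 0.088 17 [ 0.4925 -0.2364] 0.0089 0.092
r2 top 0.07 352 [ 0.5099 -0.3485] 0.0314 0.0793
r2 top 0.088 29 [ 0.5089 -0.3492] 0.0106 0.0919
r2 side 0.07 179 [ 0.5069 -0.3485] 0.0323 0.0772
r2 side 0.088 15 [ 0.5032 -0.3445] 0.0084 0.0909
plate 2684 [ 0.4963 -0.2412] [0.1106 0.3187] 6.8
trayrim 413 [0.5613 0.1859] [0.2017 0.1598] 85.1
trayfloor 3246 [0.5643 0.1923] [0.2031 0.1667] 84.7
core 82 [0.50666961 0.21472217 0.0602983 ] ((0.49909672141075134, 0.1959644854068756), 0.0769713819026947)
325 [ 0.717 -0.14 ] [ 0.782 -0.075] 0.098
315 [ 0.71  -0.017] [0.777 0.049] 0.099
439 [0.718 0.139] [0.785 0.206] 0.142
1249 [ 0.69  -0.325] [ 0.776 -0.202] 0.066
622 [0.693 0.265] [0.766 0.335] 0.134
28 [0.56  0.361] [0.586 0.383] 0.063
31 [0.557 0.35 ] [0.582 0.37 ] 0.063
477 [ 0.479 -0.38 ] [ 0.541 -0.319] 0.097
76 [0.515 0.408] [0.548 0.44 ] 0.065
65 [0.513 0.233] [0.544 0.265] 0.067
679 [ 0.459 -0.278] [ 0.535 -0.202] 0.096
63 [0.482 0.328] [0.513 0.357] 0.064
212 [ 0.463 -0.154] [ 0.504 -0.112] 0.096
233 [0.422 0.122] [0.466 0.168] 0.065
58 [0.383 0.274] [0.416 0.306] 0.062
```

View pics/crop.png

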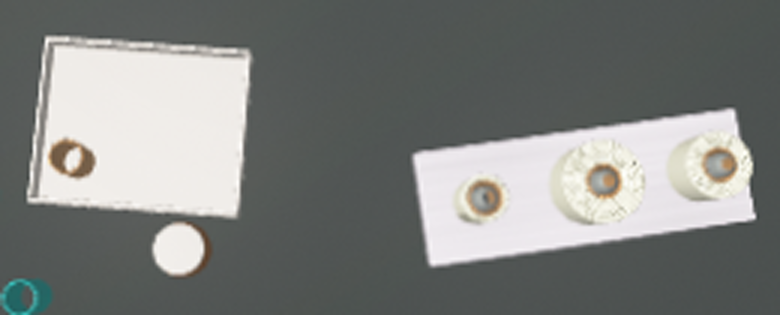

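The thin roll is at (0.483, -0.132), with a measured radius of 22 mm and its top at 0.080, as given. I'll pinch it across the row, lift it, and check with a picture.

```bash
cat > pick.py <<'E'
from h import *
x,y=.483,-.1323
qs=[]
for deg in(48.5,-41.5):
    a=np.radians(deg); q=[0,np.cos(a),np.sin(a),0]; s=kin.inverse_kinematics([x,y,.24],q)
    if s is not None: qs.append((np.abs(np.array(s)-env.get_state()["qpos"]).max(),q,s))
qs.sort(key=lambda t:t[0]); q=qs[0][1]; print(q,np.round(qs[0][2],2)); np.save("q.npy",q)
env.reach([x,y,.24],q)
print("hit",env.movel([x,y,.112],velocity=.12,stop_force=8))
s=env.get_state(); print(s["tcp_pos"],s["force"],s["time"])
env.grip(.03,30); s=env.get_state(); print(s["opening"],s["gripper_force"],s["force"])
if .036<s["opening"]<.05:
    print("hit",env.movel([x,y,.24],velocity=.1,stop_force=15))
s=env.get_state(); print(s["tcp_pos"],s["opening"],s["gripper_force"],s["force"],s["time"])
im,W=cloud("side"); cv2.imwrite("pics/lift.png",im)
E
python3 pick.py
```

```text
[0, np.float64(0.6626200482157375), np.float64(0.7489557207890021), 0] [ 0.53  0.31 -0.46  2.    0.18  0.87  0.1 ]
hit False
[ 0.48348501 -0.13237539  0.11259568] [ 0.31883287 -0.93510891 -0.00656428] 3.175
0.04324354032923359 30.257236249744892 [-0.71536062  0.18985318  6.52111401]
hit False
[ 0.48262719 -0.13224676  0.23935092] 0.04313091736784222 30.585522763431072 [ 0.17538092 -0.80177077 -1.31057869] 5.075
```

View pics/lift.png

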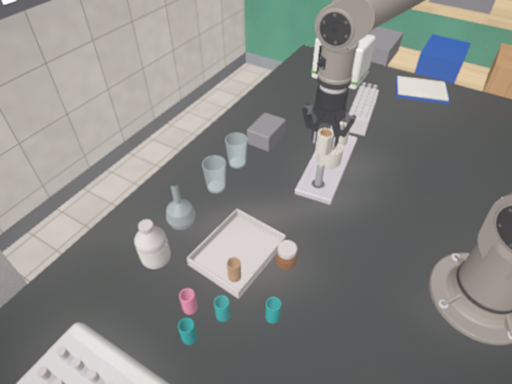

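The roll is held at about (325,145), clear of the bare spindle at (318,178), and the other rolls are in place. I'll carry it over the tray and check it there before lowering.

```bash
python3 - <<'E'
from h import *
q=np.load("q.npy"); x,y=.567,.15
env.movel([x,y,.24],velocity=.12)
s=env.get_state(); print(s["tcp_pos"],s["opening"],s["gripper_force"],s["time"])
im,W=cloud("side"); 
m=(np.hypot(W[...,0]-x,W[...,1]-y)<.045)&(W[...,2]<.16)&(W[...,2]>.1)
print(m.sum(), W[m].min(0),W[m].max(0))
c=calibration("side"); K=np.array([[c["fx"],0,c["cx"]],[0,c["fy"],c["cy"]],[0,0,1]])
p=cv2.projectPoints(np.array([[x,y,.18]]),c["rvec"],c["tvec"],K,np.array([c["k1"],0,0,0.]))[0].ravel().astype(int); print(p)
a=im[max(p[1]-70,0):p[1]+90,max(p[0]-90,0):p[0]+90]
cv2.imwrite("pics/over.png",cv2.resize(a,None,fx=3,fy=3,interpolation=2))
E
```

```text
[0.56702023 0.14946612 0.24000793] 0.04315302843942558 30.583823416382074 7.7333
64 [0.54466154 0.14001257 0.1454837 ] [0.57962172 0.17248492 0.15942671]
[240 193]
```

View pics/over.png

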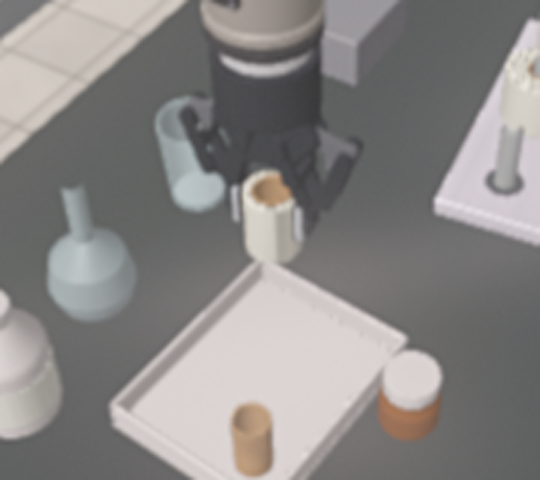

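In the crop the roll hangs upright at (272,220), with its underside at 0.146 against an expected 0.147. I'll lower it until it touches.

```bash
python3 - <<'E'
from h import *
x,y=.567,.15
print(env.movel([x,y,.112],velocity=.1,stop_force=10))
print(env.movel([x,y,.090],velocity=.015,stop_force=3))
s=env.get_state(); print(s["tcp_pos"],s["force"],s["time"])
if s["tcp_pos"][2]<.103:
    env.grip(.064); env.dwell(.2)
    s=env.get_state(); print(s["opening"],s["gripper_force"],s["force"])
    print(env.movel([x,y,.26],velocity=.08,stop_force=6))
    env.dwell(.3)
    im,W=cloud("side"); cv2.imwrite("pics/end.png",cv2.resize(im[150:330,120:340],None,fx=3,fy=3,interpolation=2))
    for n,c in(("roll",(x,y)),("core",(.5285,.249))):
        m=(np.hypot(W[...,0]-c[0],W[...,1]-c[1])<.035)&(W[...,2]<.1)&(W[...,2]>.045); print(n,m.sum(),W[m].min(0).round(3),W[m].max(0).round(3))
    print(env.get_state()["tcp_pos"],env.get_state()["time"])
E
```

```text
False
True
[0.56693619 0.15001088 0.09660054] [-0.85732438  0.30581504  4.42022188] 10.2
0.0640151714315043 0.0 [-0.20259271 -0.15934637 -0.38856498]
False
roll 224 [0.544 0.129 0.045] [0.588 0.173 0.066]
core 143 [0.511 0.235 0.045] [0.543 0.267 0.066]
[0.56698077 0.15001836 0.25994546] 13.2833
```

View pics/end.png

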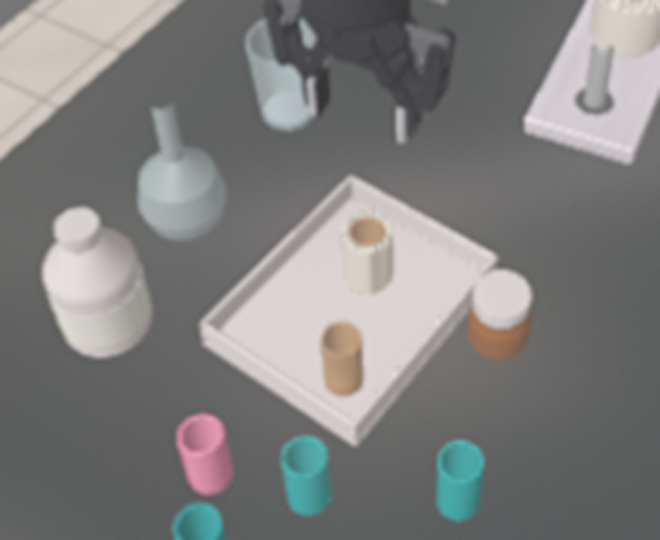

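The roll stands upright in the tray at crop (367,255). The core at (342,358) and the jar at (500,313) have not moved, and the gripper is clear.

```bash
python3 -c "
from cell import job
print(job.job_done())"
```

```text
the job is handed in; nothing more can be done
None
```

I slid the thin roll off its spindle, stood it upright on the tray floor beside the bare core, and handed the job in after about 13 s of robot time; the final side view showed nothing else disturbed, and no verdict came back.

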